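# Swap the checked drive shaft for the next one and hold it up over the tray

### The arm

A 6-joint arm with a two-finger parallel gripper is mounted at the origin on the work surface. World frame = base frame: x ahead of the robot, y to its left, z up, the work surface at z = 0. Lengths are in m, angles in rad, forces in N, time in s.
With the tool pointing down it reaches from about 0.225 to 0.875 m from the base axis. Payload 3.4 kg.
Tool frame: the origin (TCP) lies at the very end of the fingers, on their centre line; the grasp point (between the pads) lies 19 mm behind it; z points along the fingers, x is the direction in which the jaws open and shut, and the axes are right-handed (so a half turn about z gives the same grasp; the last joint's range is limited). The gripper opens to 85 mm and grips with 20 to 120 N. Pads are 22 mm wide; open, the fingers measure 114 mm over their backs; the gripper's body (76 mm by 85 mm) begins 54 mm behind the grasp point. The pads swing forward as they close: fully open they stand 13 mm farther back than shut.
Start: joints at [-1.428, 0.276, 1.505, -0, 1.361, -0.121], TCP at [0.15, -0.555, 0.231] pointing down, gripper open.
Joint ranges: [-2.89, 2.89], [-0.75, 2.08], [0.22, 2.7], [-1.18, 4.32], [0.11, 2.71], [-2.7, 2.7]. Speed limits (rad/s): [2.57, 2.57, 3.14, 3.14, 3.14, 3.14].

### API

Orientations are given as a unit quaternion [w, x, y, z].
In Python, from rig import manip gives the robot as it stands.
- The arm moves only by the tool send_rows, never from a script. Its argument "increments" is a list of rows, each a list of 5 numbers: the opening, from 0 (shut) to 1 (fully open), then the shift along the tool's x, y, z in m, then the turn about the tool's z in rad. A call has 1 to 8 rows; each row shifts and turns the commanded pose from where the row before left it, along the tool's axes as they then stand; what a row does not reach is not made up. A row lasts 1/8 s, in which the tool goes at most 62.5 mm and 10.7 degrees, less where a joint would pass 70% of its speed; a pose out of reach is approached as far as the arm can. A call is refused whole if a number of a shift passes 0.0625 or a number of a turn 0.188, either way. A call with a gripper value outside its range is refused whole. The fingers move at their own pace and stop on an object; "squeeze" is the grip in N (left out, the last holds). Time passes only in rows, so rows that do not move let the fingers close. It gives the time, the measured TCP pose, the force and the opening at its end, in the units of the state.
- manip.get_state(): the state, without advancing time (a new reading comes with each control period).
- manip.get_image(name): name is "scene" or "side" or "wrist"; returns the picture (420x560x3 uint8, red, green, blue); there is no depth.
- manip.calibration(name): a dict with "fx", "fy", "cx", "cy" (pixels), "distortion" ([k1, k2, p1, p2, k3] as OpenCV has them; the pictures are not rectified), "camera_from_world" (4x4, takes a point from world to camera coordinates). Camera axes: x right, y up, looking along -z (the intrinsics and any distortion apply to the point x, -y, -z); pixel columns grow to the right and rows downward; lengths in m; the calibration is good to about 2 mm. A picture is of the moment at which its call begins: read the wrist's pose just before it. calibration takes no time and is no camera call; for the wrist camera it gives the pose at the moment of the call.
- manip.sign_off(): hands the job in, once; it reports no verdict.
The state is a dict: "clock": time; "qpos": joint angles; "qd": joint speeds; "effort": joint torques, N m; "position": TCP position; "ee_rot": TCP orientation; "contact_force": force on the tool from outside, world axes, zero at the start; "moment": the same for the moment, N m; "width": finger opening in m.
Only numpy, scipy, OpenCV 4.12 (cv2) and the standard library are available. Lean on these libraries where they do the work, as an engineer would, in place of code of your own. Each camera call takes 0.05 s, during which the arm holds its last target.

### The job

On this spare-parts bench the shaft with the thin smooth flange, standing alone in the small block, has been checked: put it back upright and fully home in the one empty hole of the four-hole rack and let go of it. Then draw the toothed-gear shaft out of the rack, and hold it up over the middle of the shallow steel tray, tipped about halfway between upright and level (45 degrees) with its stem end down, all of it higher than the rack block. Finish while still holding it there, still and in the gripper, and leave the other shafts and things where they are.

Things in the scene. Friction and masses are not known exactly. Their poses are not given: they have to be found in the camera images.
- flange_mid (a point): Steel shaft 140 mm long; from its foot: round stem 14 mm across (tapered foot) for the lowest 65 mm, then a thin smooth round flange 42 mm across and 8 mm thick whose underside rests on the block when home, then a round stub 16 mm across and 67 mm long, the part to grip. Mass about 0.28 kg. This point is on its axis, 70 mm above its foot and 70 mm below its top; z along the axis towards the stub. Starts home in the small block (point 83 mm above the table).
- gear_mid (a point): Steel shaft 140 mm long; from its foot: round stem 14 mm across (tapered foot) for the lowest 65 mm, then a toothed gear 43 mm across and 20 mm thick whose underside rests on the rack when home, then a round stub 16 mm across and 55 mm long, the part to grip. Mass about 0.3 kg. This point is on its axis, 70 mm above its foot and 70 mm below its top; z along the axis towards the stub. Starts home in the rack (point 83 mm above the table).
- gear_foot (a point): The centre of the geared shaft's foot (the lower end of its stem).
- hole_mouth (a point): Centre of the mouth of the empty rack hole, at the rack's top face, 78 mm above the table. All holes of rack and block are round, upright, 17 mm across with a 3 mm chamfer, 70 mm deep.
- rack: Fixed wooden rack block, 140 x 140 mm, 78 mm high, origin at the centre of its underside; four holes 40 mm to either side of its centre in its own x and y (80 mm apart): one empty, three with shafts, whose tops stand 153 mm above the table: what is carried over them must pass higher.
- stand: Fixed small wooden block 70 x 70 mm, 78 mm high, one hole in its middle; origin at the centre of its underside.
- tray_centre (a point): Middle of the inner floor (4 mm above the table) of a fixed shallow open steel tray 160 x 120 mm, 22 mm high; x along its long side.
- cone_mid (a point): Bystander shaft in the rack, 140 mm tall, with a smooth cone-shaped head 38 mm across; point 70 mm above its foot.
- barrel_mid (a point): Bystander shaft in the rack, 140 mm tall, with a smooth barrel head 28 mm across and 32 mm high; point 70 mm above its foot.
- jar_mid (a point): Bystander: glass jar, 64 mm across, 85 mm high; point at its centre.
- can_mid (a point): Bystander: dark steel can, 66 mm across, 115 mm high; point at its centre.
- bearing_mid (a point): Bystander: bearing ring lying flat, 52 mm across, 16 mm high; point at its centre.
- wrench_grip (a point): Bystander: wrench lying flat; point on its handle.
Mind the look-alikes: they are no part of the job. Of the things like the part that bears tray_centre, leave any that is blue; of the rest the larger one is meant. Leave any orange look-alike of the part that bears flange_mid alone.

How it is judged:
On the way:
1. the flanged shaft is home in the empty rack hole and released, the geared shaft not yet drawn (horizontal distance between flange_mid and hole_mouth below 0.006 m and height (world z) of flange_mid below 0.088 m and angle between flange_mid's own z axis and vertical below 0.1 rad and contact force between the fingers and flange below 0.2 N and distance of gear_mid from where it was at the start of the episode below 0.01 m), for 0.2 s.
At the end, for the whole second after the job is handed in: Flanged shaft released, upright (0.1 rad) and home (6 mm aside, 5 mm up) in the empty hole; geared shaft still, held by the fingers, off tray and rack, axis 30 to 60 degrees from vertical, foot over 80 mm above the table, middle within 60 mm (level) of the tray's middle (horizontal distance between flange_mid and hole_mouth below 0.006 m and height (world z) of flange_mid below 0.088 m and angle between flange_mid's own z axis and vertical below 0.1 rad and contact force between the fingers and flange below 0.2 N and angle between gear_mid's own z axis and vertical between 0.52 and 1.05 rad and height (world z) of gear_foot above 0.08 m and horizontal distance between gear_mid and tray_centre below 0.06 m and contact force between the fingers and gear above 1 N and linear speed of gear below 0.03 m/s and contact force between gear and tray below 0.1 N and contact force between gear and rack below 0.1 N); the arm keeps its last pose, push and grip.
It fails at once if a bystander shaft is shifted over 20 mm, or another bystander over 40 mm (distance of any of cone_mid, barrel_mid from where it was at the start of the episode above 0.02 m or distance of any of jar_mid, can_mid, bearing_mid, wrench_grip from where it was at the start of the episode above 0.04 m).
It also fails if it takes over 59 s, if anything falls off the work surface, if the arm or the gripper's body presses on something with over 40 N, if the wrist force passes 120 N, or if a joint passes its speed limit or range.

## Working session

There is one attempt and no reset: what is moved stays moved. The work goes in short steps, Python scripts to look and compute and a tool call to move; the robot and the scene stay as the last step left them, time stands still between calls to the robot, and variables do not carry over. Pictures are saved under pics/ and viewed, and the job is handed in when it is done.

Besides the shell and the picture viewer there is one more tool, called after "Request:" as name([rows], argument=value, ...), one row to a line, values as JSON. send_rows: Moves the arm, as the interface text tells. Its arguments: {"type":"object","properties":{"increments":{"type":"array","items":{"type":"array","items":{"type":"number"}}},"squeeze":{"type":"number"}},"required":["increments"]}

```bash
ls; mkdir -p pics
python3 - <<'E'
from rig import manip
import cv2, numpy as np
print(manip.get_state())
for n in ["scene","side","wrist"]:
    c=manip.calibration(n)
    im=manip.get_image(n)
    cv2.imwrite(f"pics/{n}0.png",im[:,:,::-1])
    print(n,c)
E
```

```text
pics
{'clock': 0.0, 'qpos': array([-1.42800315e+00,  2.76625730e-01,  1.50615584e+00, -1.08273479e-05,
        1.36068567e+00, -1.20975601e-01]), 'qd': array([-0.00312975, -0.00057565,  0.00011682, -0.00145915, -0.00159194,
        0.00057565]), 'effort': array([-9.16305180e-04, -4.16773868e+01, -2.45801729e+01, -2.98503064e-04,
        1.10333925e-02,  9.95504053e-06]), 'position': array([ 0.1498427 , -0.5545808 ,  0.23041313]), 'ee_rot': array([-6.51713987e-04,  7.93952740e-01, -6.07978756e-01, -6.73659440e-04]), 'contact_force': array([0.51669242, 0.25938865, 0.78278919]), 'moment': array([-0.03129711, -0.00861358,  0.03034693]), 'width': 0.0854195048895263}
scene {'fx': 502.66553871111637, 'fy': 502.66553871111637, 'cx': 280.3370822171669, 'cy': 211.80074218907097, 'distortion': array([0.03594407, 0.        , 0.        , 0.        , 0.        ]), 'camera_from_world': array([[ 7.17016573e-01,  6.97056072e-01,  2.58888757e-04,
        -3.18470698e-01],
       [-4.23083837e-01,  4.34903799e-01,  7.94895435e-01,
         2.00139474e-01],
       [ 5.53974098e-01, -5.70062733e-01,  6.0
[... 347 characters left out ...]
-0.84482872, -0.53500829, -0.00552812,  0.39808937],
       [ 0.33649264, -0.53933004,  0.77194288, -0.27555855],
       [-0.41597733,  0.65029934,  0.63566786, -0.71800828],
       [ 0.        ,  0.        ,  0.        ,  1.        ]])}
wrist {'fx': 319.0061080213404, 'fy': 319.0061080213404, 'cx': 279.2462835025606, 'cy': 204.66949920570386, 'distortion': array([-0.00984325,  0.        ,  0.        ,  0.        ,  0.        ]), 'camera_from_world': array([[ 0.2593078 , -0.96579325, -0.00168988, -0.57424161],
       [ 0.93084264,  0.25038953, -0.26615232,  0.03422221],
       [ 0.25747124,  0.06744236,  0.9639295 , -0.37959172],
       [ 0.        ,  0.        ,  0.        ,  1.        ]])}
```

View pics/scene0.png

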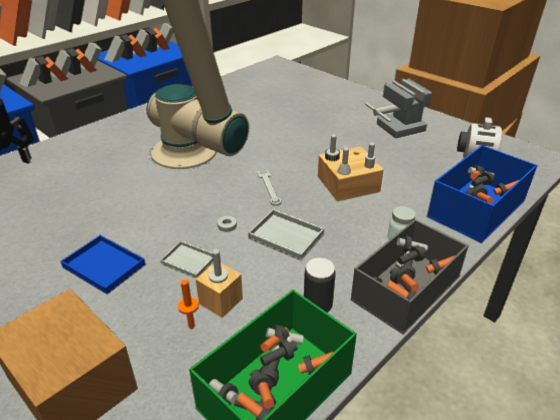

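View pics/side0.png

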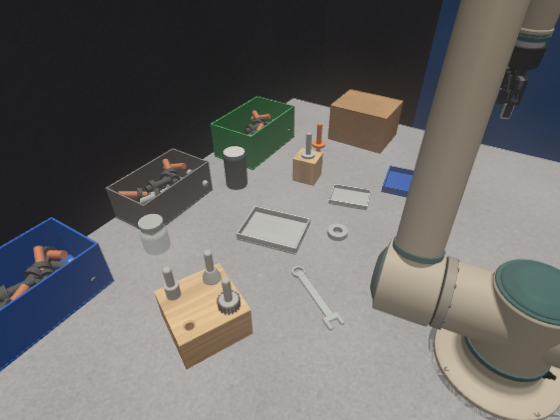

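View pics/wrist0.png

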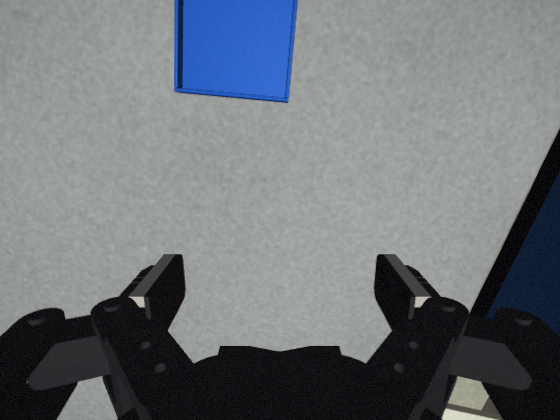

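Scene view: the flanged shaft stands in the small block at (217,263). The trays are blue at (103,263), small steel at (188,259) and large steel at (287,233). The rack is at (350,172) with its hole at (357,153). I'll enlarge these to confirm.

```bash
cat > h.py <<'E'
import numpy as np, cv2
from rig import manip
def cal(n):
    c=manip.calibration(n)
    K=np.array([[c['fx'],0,c['cx']],[0,c['fy'],c['cy']],[0,0,1]])
    return K,np.array(c['distortion']),np.array(c['camera_from_world'])
S=np.diag([1,-1,-1])
def ray(c,uv):
    K,d,T=c
    p=cv2.undistortPoints(np.array([[uv]],float),K,d)[0,0]
    v=T[:3,:3].T@(S@np.array([p[0],p[1],1]))
    o=-T[:3,:3].T@T[:3,3]
    return o,v/np.linalg.norm(v)
def atz(c,uv,z):
    o,v=ray(c,uv); return o+v*(z-o[2])/v[2]
def proj(c,P):
    K,d,T=c
    q=(S@(T[:3,:3]@np.atleast_2d(P).T+T[:3,3:])).T
    return cv2.projectPoints(q,np.zeros(3),np.zeros(3),K,d)[0][:,0]
def tri(obs):
    A=np.zeros((3,3));b=np.zeros(3)
    for c,uv in obs:
        o,v=ray(c,uv);M=np.eye(3)-np.outer(v,v);A+=M;b+=M@o
    return np.linalg.solve(A,b)
def crop(path,x0,y0,w,h,s,out):
    im=cv2.imread(path)[y0:y0+h,x0:x0+w]
    im=cv2.resize(im,None,fx=s,fy=s,interpolation=cv2.INTER_CUBIC)
    for k in range(0,w,10): cv2.line(im,(k*s,0),(k*s,6 if k%50 else 14),(0,255,255),1)
    for k in range(0,h,10): cv2.line(im,(0,k*s),(6 if k%50 else 14,k*s),(0,255,255),1)
    cv2.imwrite(out,im)
E
python3 - <<'E'
from h import *
crop('pics/scene0.png',310,120,80,80,7,'pics/c1.png')
crop('pics/scene0.png',150,200,190,140,4,'pics/c2.png')
crop('pics/side0.png',145,235,115,125,5,'pics/c3.png')
crop('pics/side0.png',230,110,150,145,4,'pics/c4.png')
E
```

```text
(no output)
```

View pics/c1.png

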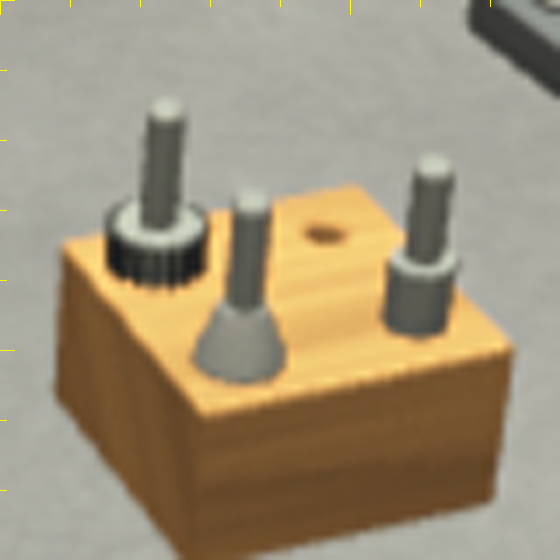

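View pics/c2.png

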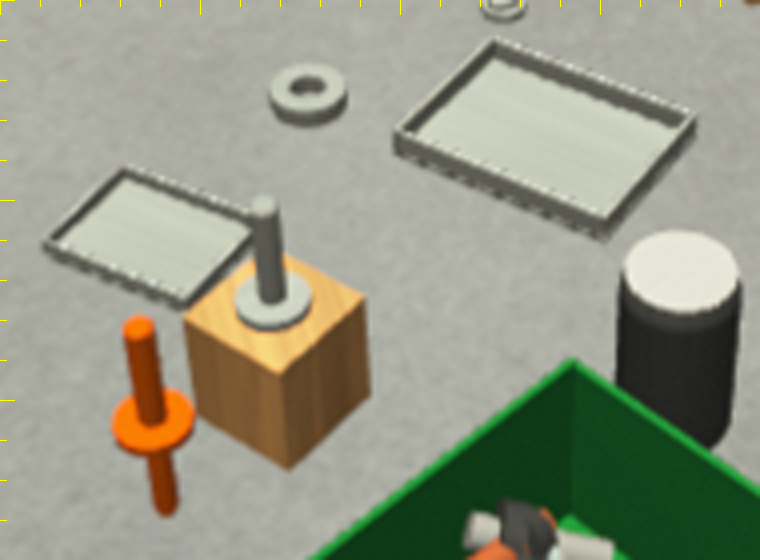

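View pics/c3.png

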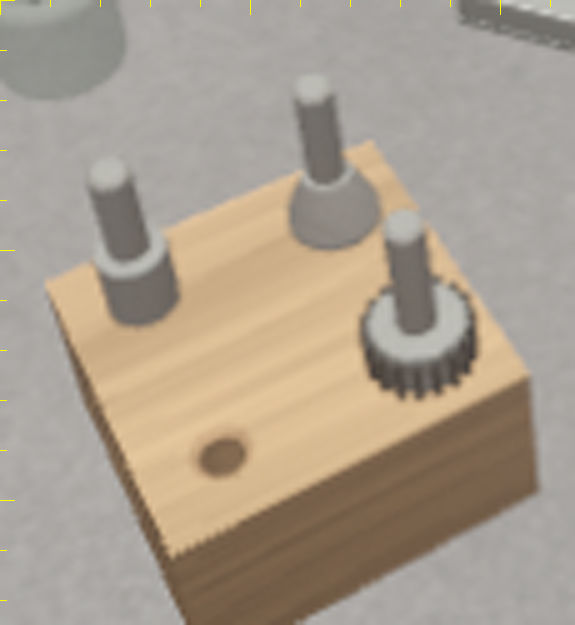

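View pics/c4.png

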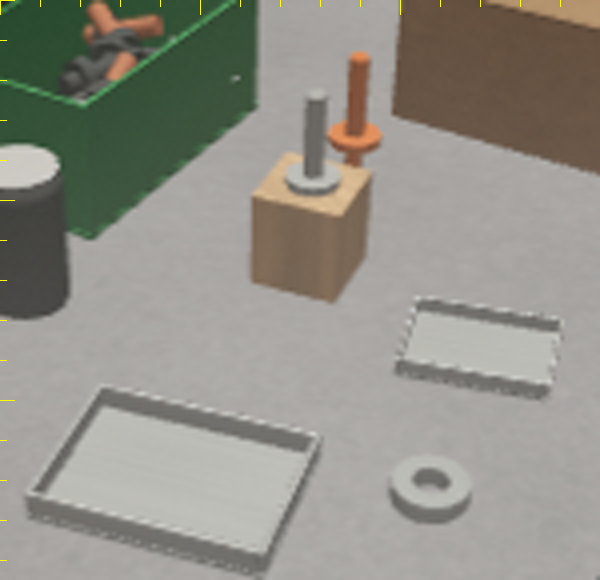

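```bash
cat > m.py <<'E'
from h import *
sc,sd=cal('scene'),cal('side')
def f(p,s,o): return np.array([(p[0]+.5)/s-.5+o[0],(p[1]+.5)/s-.5+o[1]])
a=lambda p:f(p,7,(310,120)); b=lambda p:f(p,5,(145,235)); c=lambda p:f(p,4,(150,200)); d=lambda p:f(p,4,(230,110))
L={'gear':(.153,a((166,106)),b((404,225))),'cone':(.153,a((251,200)),b((313,88))),'barrel':(.153,a((434,164)),b((110,172))),
'hole':(.078,a((326,234)),b((223,457))),
'rk_gear':(.078,a((62,243)),b((528,377))),'rk_hole':(.078,a((360,188)),b((172,555))),'rk_bar':(.078,a((513,348)),b((45,285))),'rk_cone':(.078,a((206,416)),b((372,142))),
'flange':(.153,c((264,205)),d((317,95))),
'st1':(.078,c((281,375)),d((252,197))),'st2':(.078,c((184,317)),d((291,155))),'st3':(.078,c((288,255)),d((372,172))),'st4':(.078,c((366,298)),d((340,215))),
'tr1':(.022,c((607,225)),d((28,495))),'tr2':(.022,c((397,132)),d((103,388))),'tr3':(.022,c((495,40)),d((320,436))),'tr4':(.022,c((695,120)),d((266,555)))}
R={}
for k,(z,u,v) in L.items():
    t=tri([(sc,u),(sd,v)]); A=atz(sc,u,z);B=atz(sd,v,z); R[k]=(t,A,B)
    print(k,z,t.round(4),A[:2].round(4),B[:2].round(4))
for n in ('rk_','st','tr'):
    for i in (1,2): print(n,np.mean([v[i][:2] for k,v in R.items() if k.startswith(n)],axis=0).round(4))
E
python3 m.py
```

```text
gear 0.153 [0.4515 0.2104 0.1516] [0.453  0.2083] [0.4506 0.2113]
cone 0.153 [0.5235 0.1755 0.1511] [0.5253 0.1727] [0.5223 0.1768]
barrel 0.153 [0.5582 0.2474 0.1515] [0.5599 0.2455] [0.5566 0.2481]
hole 0.078 [0.4866 0.2825 0.0748] [0.4899 0.2783] [0.4844 0.2836]
rk_gear 0.078 [0.4122 0.1967 0.0762] [0.4138 0.1942] [0.4116 0.1979]
rk_hole 0.078 [0.4744 0.3214 0.0762] [0.4767 0.3198] [0.4725 0.3215]
rk_bar 0.078 [0.5981 0.2617 0.0761] [0.5996 0.2589] [0.5969 0.2627]
rk_cone 0.078 [0.539  0.1355 0.0757] [0.5415 0.1331] [0.5369 0.1367]
flange 0.153 [ 0.5913 -0.3453  0.1491] [ 0.5948 -0.3479] [ 0.5879 -0.3387]
st1 0.078 [ 0.6304 -0.3544  0.052 ] [ 0.6347 -0.3772] [ 0.6184 -0.3018]
st2 0.078 [ 0.6016 -0.3808  0.0896] [ 0.5646 -0.386 ] [ 0.6242 -0.3698]
st3 0.078 [ 0.5598 -0.3335  0.0941] [ 0.5678 -0.3154] [ 0.5598 -0.38  ]
st4 0.078 [ 0.5816 -0.3095  0.0617] [ 0.6243 -0.308 ] [ 0.5516 -0.3142]
tr1 0.022 [ 0.6204 -0.064  -0.0315] [ 0.6386 -0.1264] [ 0.6021 -0.0023]
tr2 0.022 [ 0.5617 -0.1395  0.0499] [ 0.4818 -0.1552] [ 0.6242 -0.1152]
tr3 0.022 [ 0.4705 -0.0882  0.0615] [ 0.4578 -0.0414] [ 0.4742 -0.1494]
tr4 0.022 [ 0.5221 -0.0168 -0.0096] [ 0.6117 -0.0119] [ 0.4484 -0.0358]
rk_ [0.5079 0.2265]
rk_ [0.5044 0.2297]
st [ 0.5978 -0.3467]
st [ 0.5885 -0.3415]
tr [ 0.5475 -0.0837]
tr [ 0.5372 -0.0757]
```

Run:
```python
from h import *
sc,sd=cal('scene'),cal('side')
print('orange top tri',tri([(sc,(185,282)),(sd,(319.5,125))]), atz(sc,(191,325),0), atz(sc,(188,304),.07))
print('carton', tri([(sc,(62,294)),(sd,(390,146))]), tri([(sc,(131,343)),(sd,(330.5,105))]),tri([(sc,(131,343)),(sd,(330.5,105))]))
for z in (.1,.15,.2): print(z,[atz(sc,p,z).round(3) for p in [(0,340),(65,294),(131,342)]],[atz(sd,p,z).round(3) for p in [(331,104),(384,118),(401,98)]])
print('green bin',[atz(sc,p,.1).round(3) for p in [(295,294),(192,374),(354,336)]])
print('can',atz(sc,(320,267),.115),'jar',atz(sc,(403,213),.085))
w=cal('wrist');T=w[2];s=manip.get_state()
from scipy.spatial.transform import Rotation as Ro
q=s['ee_rot'];R=Ro.from_quat([q[1],q[2],q[3],q[0]]).as_matrix()
o=-T[:3,:3].T@T[:3,3]
print('cam in tool',R.T@(o-s['position']),'axes',R.T@T[:3,:3].T)
print(R.round(3))
```

```text
orange top tri [ 0.60400399 -0.43651192  0.13288204] [ 0.60022295 -0.43626213  0.        ] [ 0.60406705 -0.43770976  0.07      ]
carton [ 0.40343815 -0.59274702  0.05650819] [ 0.64741302 -0.59213216  0.1269016 ] [ 0.64741302 -0.59213216  0.1269016 ]
0.1 [array([ 0.451, -0.743,  0.1  ]), array([ 0.429, -0.607,  0.1  ]), array([ 0.627, -0.581,  0.1  ])] [array([ 0.674, -0.661,  0.1  ]), array([ 0.473, -0.652,  0.1  ]), array([ 0.479, -0.84 ,  0.1  ])]
0.15 [array([ 0.504, -0.748,  0.15 ]), array([ 0.482, -0.621,  0.15 ]), array([ 0.668, -0.597,  0.15 ])] [array([ 0.626, -0.557,  0.15 ]), array([ 0.443, -0.549,  0.15 ]), array([ 0.448, -0.72 ,  0.15 ])]
0.2 [array([ 0.556, -0.753,  0.2  ]), array([ 0.536, -0.635,  0.2  ]), array([ 0.708, -0.612,  0.2  ])] [array([ 0.579, -0.453,  0.2  ]), array([ 0.413, -0.445,  0.2  ]), array([ 0.418, -0.6  ,  0.2  ])]
green bin [array([ 0.762, -0.285,  0.1  ]), array([ 0.762, -0.546,  0.1  ]), array([ 0.913, -0.286,  0.1  ])]
can [ 0.75704817 -0.20179499  0.115     ] jar [0.75915226 0.11607182 0.085     ]
cam in tool [ 0.00021391 -0.06713483 -0.14348309] axes [[ 9.99998833e-01  1.45023003e-03  4.80903968e-04]
 [ 1.52593210e-03 -9.63872331e-01 -2.66360283e-01]
 [ 7.72463465e-05  2.66360706e-01 -9.63873419e-01]]
[[ 0.261 -0.965 -0.   ]
 [-0.965 -0.261  0.001]
 [-0.001 -0.    -1.   ]]
```

Candidates:
- **Flange shaft:** grey at scene (217,263), and an orange look-alike at (187,300) to leave. The grey one in the block is meant, confirmed in crop c2.
- **Trays:** blue (103,263) to leave, small steel (188,259), large steel (287,233). The large steel one is meant.
- **Gear shaft:** scene (333,155), clearly toothed.
- **Empty hole:** scene (357,153).

Next I'll move above the flanged shaft.

Request:
send_rows([
  [0.6, -0.011, -0.06, 0, 0],
  [0.6, -0.011, -0.06, 0, 0],
  [0.6, -0.011, -0.06, 0, 0],
  [0.6, -0.011, -0.06, 0, 0],
  [0.6, -0.011, -0.06, 0, 0],
  [0.6, -0.011, -0.06, 0, 0],
  [0.6, -0.011, -0.06, 0, 0],
  [0.6, -0.011, -0.06, 0, 0],
], squeeze=40)

```text
clock: 1.15
position: [0.592, -0.3439, 0.2309]
ee_rot: [0.0, 0.794, -0.608, -0.0]
contact_force: [0.0, -0.1, 0.2]
width: 0.0511
```

```bash
cat > snap.py <<'E'
import sys
from h import *
n,out=sys.argv[1:3]
s=manip.get_state();c=cal(n);im=manip.get_image(n)
cv2.imwrite(out,im[:,:,::-1]); np.save(out+'.npy',c[2])
print(s['clock'],s['position'].round(4),s['ee_rot'].round(4),s['width'],s['contact_force'].round(2))
E
python3 snap.py wrist pics/w1.png
```

```text
1.15 [ 0.592  -0.3439  0.2309] [ 2.000e-04  7.940e-01 -6.079e-01 -2.000e-04] 0.05112411066560417 [ 0.01 -0.14  0.24]
```

View pics/w1.png

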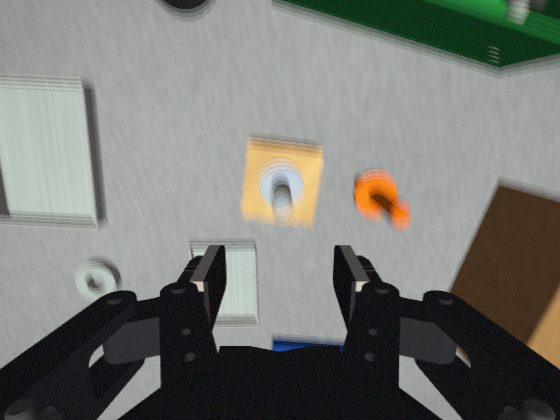

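Wrist view is motion-blurred. The flange disc is near (281,187) and the stub top near (283,215). I'll look again now that it has settled.

```bash
python3 snap.py wrist pics/w2.png
python3 - <<'E'
from h import *
crop('pics/w2.png',220,110,130,140,4,'pics/w2c.png')
E
```

```text
1.2 [ 0.5997 -0.3392  0.2301] [-0.0041  0.7955 -0.6059  0.0018] 0.05126996334386686 [5.73 0.65 1.07]
```

View pics/w2c.png

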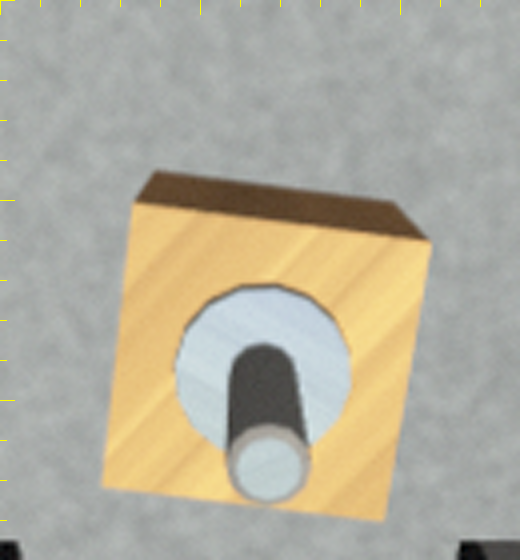

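Run:
```python
from h import *
K,d,_=cal('wrist'); c=(K,d,np.load('pics/w2.png.npy'))
f=lambda p:((p[0]+.5)/4-.5+220,(p[1]+.5)/4-.5+110)
print('top',atz(c,f((268,464)),.153)); print('disc',atz(c,f((263,368)),.086))
P=[atz(c,f(p),.078) for p in [(132,203),(431,241),(385,521),(103,488)]]
print(np.round(P,4),np.mean(P,axis=0))
s=manip.get_state();print(s['clock'],s['position'],s['ee_rot'],s['qd'].round(3))
```

```text
top [ 0.59246119 -0.34669209  0.153     ]
disc [ 0.59337701 -0.34663141  0.086     ]
[[ 0.6214 -0.3074  0.078 ]
 [ 0.6313 -0.3769  0.078 ]
 [ 0.5618 -0.387   0.078 ]
 [ 0.5517 -0.3176  0.078 ]] [ 0.59154203 -0.34720818  0.078     ]
1.25 [ 0.59567568 -0.34116132  0.22988789] [-1.78550146e-03  7.95785659e-01 -6.05575709e-01  2.41154528e-04] [-0.063 -0.032  0.055 -0.088  0.031 -0.037]
```

Request:
send_rows([
  [0.6, 0.002, -0.0015, 0.03, 0],
  [0.6, 0, 0, 0.03, 0],
  [0.6, 0, 0, 0.03, 0],
  [0.6, 0, 0, 0.029, 0],
  [0.6, 0, 0, 0, 0],
  [0, 0, 0, 0, 0],
  [0, 0, 0, 0, 0],
  [0, 0, 0, 0, 0],
], squeeze=50)

```text
clock: 2.25
position: [0.5931, -0.3471, 0.1141]
ee_rot: [0.0, 0.794, -0.608, 0.002]
contact_force: [-0.1, -1.0, 3.2]
width: 0.015
```

```bash
python3 snap.py wrist pics/w3.png
```

```text
2.25 [ 0.5931 -0.3471  0.1141] [ 0.      0.794  -0.6079  0.0015] 0.014957017513755383 [-0.13 -0.97  3.21]
```

View pics/w3.png

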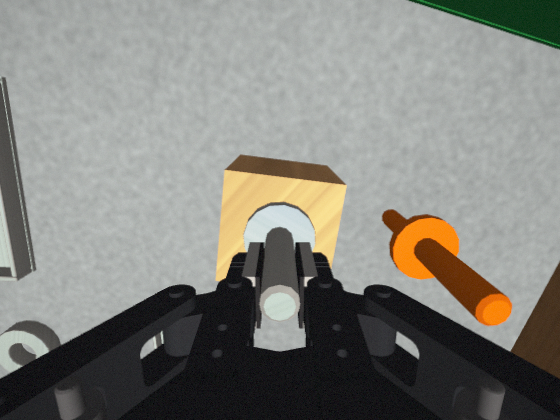

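The shaft is in the jaws (width 15 mm, about the 16 mm stub). Lifting clear and moving most of the way toward the hole, stopping short to look.

Request:
send_rows([
  [0, 0, 0, -0.02, 0],
  [0, 0, 0, -0.04, 0],
  [0, 0, 0, -0.06, 0],
  [0, 0, 0, -0.06, 0],
  [0, -0.03, -0.01, 0, 0],
  [0, -0.05, -0.01, 0, 0],
  [0, -0.06, -0.01, 0, 0],
  [0, -0.06, -0.01, 0, 0],
], squeeze=60)

```text
clock: 3.3
position: [0.5782, -0.1413, 0.2918]
ee_rot: [-0.0, 0.794, -0.608, -0.0]
contact_force: [0.5, 0.3, -1.5]
width: 0.0147
```

Request:
send_rows([
  [0, -0.06, -0.01, 0, 0],
  [0, -0.06, -0.01, 0, 0],
  [0, -0.06, 0, 0, 0],
  [0, -0.06, 0, 0, 0],
  [0, -0.05, 0, 0, 0],
  [0, -0.03, 0, 0, 0],
  [0, 0, 0, 0, 0],
  [0, 0, 0, 0, 0],
])

```text
clock: 4.3
position: [0.5146, 0.1706, 0.2921]
ee_rot: [0.0, 0.794, -0.608, 0.0]
contact_force: [0.5, 1.3, -2.8]
width: 0.0147
```

```bash
python3 snap.py wrist pics/w4.png
```

```text
4.3 [0.5146 0.1706 0.2921] [ 5.000e-04  7.940e-01 -6.079e-01  2.000e-04] 0.014689897384088548 [ 0.46  1.26 -2.78]
```

View pics/w4.png

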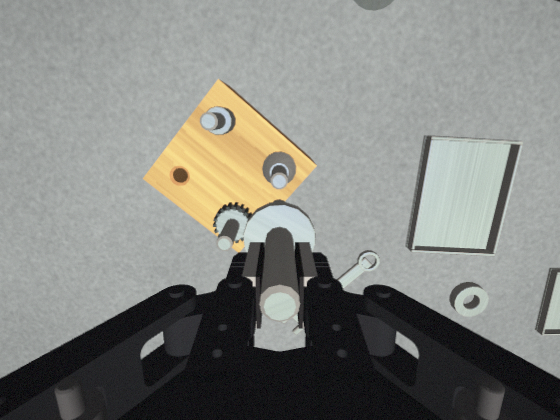

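Run:
```python
from h import *
crop('pics/w4.png',135,70,190,150,4,'pics/w4c.png')
```

```text
(no output)
```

View pics/w4c.png

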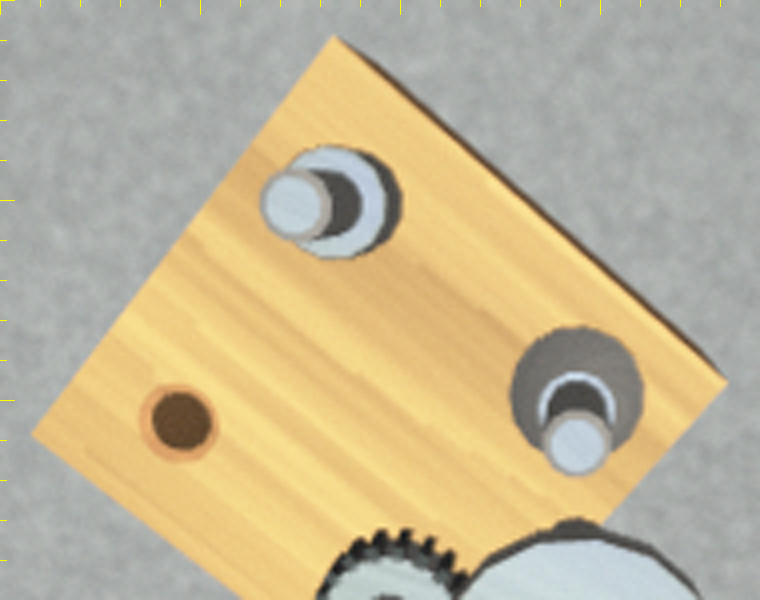

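Run:
```python
from h import *
K,d,_=cal('wrist'); c=(K,d,np.load('pics/w4.png.npy'))
f=lambda p:((p[0]+.5)/4-.5+135,(p[1]+.5)/4-.5+70)
for n,p,z in [('hole',(179,423),.078),('barrel',(294,205),.153),('cone',(576,443),.153),('cb',(336,36),.078),('cc',(727,381),.078),('ch',(31,434),.078)]:
    print(n,atz(c,f(p),z).round(4))
print('gear',atz(c,(224.5,242),.153))
s=manip.get_state();print(s['clock'],s['position'],s['ee_rot'])
# held shaft: stub top seen at px -> line; compare with w3 (shaft vertical in stand)
```

```text
hole [0.4879 0.2805 0.078 ]
barrel [0.5602 0.2458 0.153 ]
cone [0.5258 0.174  0.153 ]
cb [0.6001 0.2592 0.078 ]
cc [0.5397 0.1338 0.078 ]
ch [0.4739 0.3207 0.078 ]
gear [0.45502566 0.20821277 0.153     ]
4.35 [0.51478811 0.17028112 0.29208997] [ 4.16453678e-04  7.93765274e-01 -6.08224036e-01  1.95551068e-04]
```

Request:
send_rows([
  [0, -0.04, -0.001, 0, 0],
  [0, -0.04, -0.001, 0, 0],
  [0, -0.033, -0.001, 0, 0],
  [0, 0, 0, 0.03, 0],
  [0, 0, 0, 0.04, 0],
  [0, 0, 0, 0.03, 0],
  [0, 0, 0, 0, 0],
  [0, 0, 0, 0, 0],
])

```text
clock: 5.35
position: [0.4895, 0.2807, 0.1935]
ee_rot: [-0.001, 0.794, -0.608, 0.001]
contact_force: [0.2, 1.0, -1.8]
width: 0.0147
```

```bash
python3 snap.py side pics/sd1.png;python3 snap.py scene pics/sc1.png;python3 snap.py wrist pics/w5.png
python3 - <<'E'
from h import *
crop('pics/sd1.png',145,215,115,135,5,'pics/sd1c.png')
crop('pics/sc1.png',310,90,90,100,6,'pics/sc1c.png')
E
```

```text
5.35 [0.4895 0.2807 0.1935] [-9.000e-04  7.936e-01 -6.084e-01  6.000e-04] 0.014711119264114947 [ 0.23  1.   -1.82]
5.4 [0.4896 0.2809 0.1939] [-0.0013  0.7937 -0.6084  0.0009] 0.014670912457430492 [ 0.52 -0.38 -1.74]
5.45 [0.4895 0.281  0.1941] [-0.0015  0.7937 -0.6083  0.0009] 0.014545215238040555 [ 0.46 -0.02 -2.62]
```

View pics/sd1c.png

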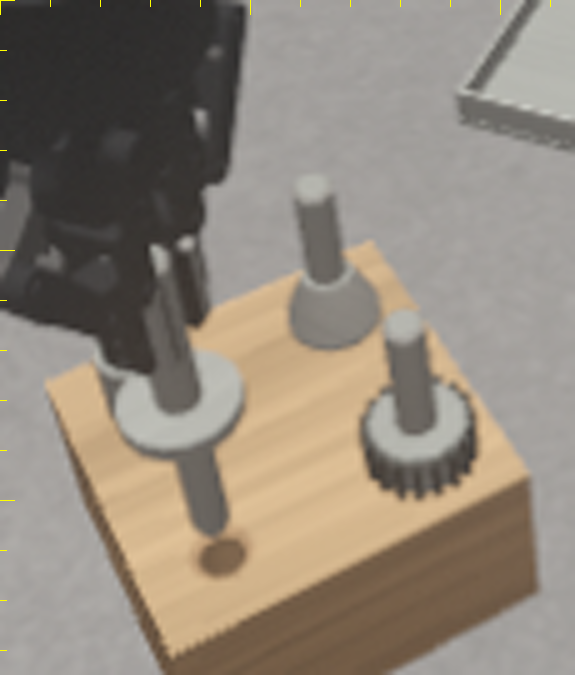

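View pics/sc1c.png

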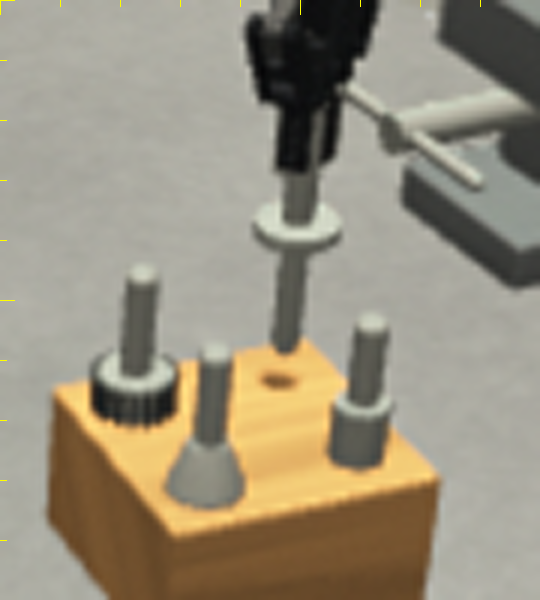

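View pics/w5.png

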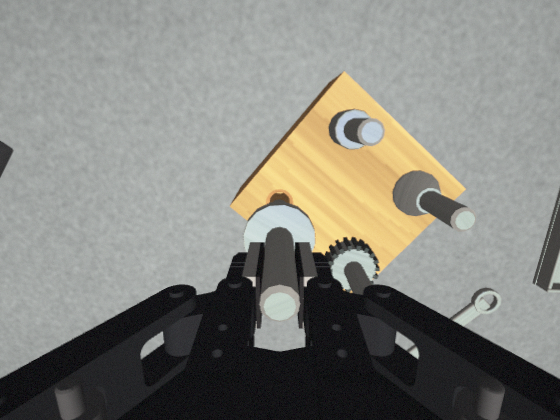

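Run:
```python
from h import *
sc,sd=cal('scene'),cal('side')
f=lambda p,s,o:((p[0]+.5)/s-.5+o[0],(p[1]+.5)/s-.5+o[1])
u=f((285,349),6,(310,90)); v=f((212,532),5,(145,215))
print('foot',tri([(sc,u),(sd,v)]))
u=f((279,380),6,(310,90)); v=f((223,557),5,(145,215))
print('hole',tri([(sc,u),(sd,v)]))
# flange disc top centre (expected z .1935+? )
u=f((297,224),6,(310,90)); v=f((179,399),5,(145,215))
print('flange',tri([(sc,u),(sd,v)]))
# stub axis & px for ideal vertical shaft over TCP
for z in (.094,.159,.167): print(z,proj(sc,[.4895,.281,z]),proj(sd,[.4895,.281,z]))
s=manip.get_state();print(s['position'],s['ee_rot'])
```

```text
foot [0.48666824 0.28422296 0.09215786]
hole [0.48640871 0.28251164 0.07501544]
flange [0.48800836 0.28176672 0.16281186]
0.094 [[357.09889326 147.95700333]] [[186.67217704 318.33932901]]
0.159 [[359.21635312 128.35858772]] [[180.46952905 295.15514533]]
0.167 [[359.48565979 125.87102977]] [[179.64889553 292.09639668]]
[0.48932449 0.28110616 0.19396389] [-0.00139158  0.79380554 -0.60816943  0.00088127]
```

Seen from the same cameras, the foot is within 2 mm of the hole, which is inside the chamfer's reach. Inserting.

Request:
send_rows([
  [0, 0, 0, 0.012, 0],
  [0, 0, 0, 0.012, 0],
  [0, 0, 0, 0.012, 0],
  [0, 0, 0, 0.015, 0],
  [0, 0, 0, 0.015, 0],
  [0, 0, 0, 0.012, 0],
  [0, 0, 0, 0.003, 0],
  [0, 0, 0, 0, 0],
])

```text
clock: 6.5
position: [0.4877, 0.2812, 0.1138]
ee_rot: [-0.0, 0.794, -0.608, -0.0]
contact_force: [-6.0, -0.9, 14.9]
width: 0.0144
```

Request:
send_rows([
  [0.5, 0, 0, 0, 0],
  [0.5, 0, 0, 0, 0],
  [0.5, 0, 0, 0, 0],
  [0.5, 0, 0, -0.03, 0],
  [0.5, 0, 0, -0.04, 0],
  [0.5, 0, 0, -0.04, 0],
  [0.5, 0, 0, 0, 0],
  [0.5, 0, 0, 0, 0],
])

```text
clock: 7.5
position: [0.4876, 0.2807, 0.2204]
ee_rot: [0.001, 0.794, -0.608, -0.0]
contact_force: [-0.9, -1.0, -0.5]
width: 0.0428
```

```bash
python3 snap.py side pics/sd2.png;python3 snap.py scene pics/sc2.png;python3 snap.py wrist pics/w6.png
python3 - <<'E'
from h import *
crop('pics/sd2.png',145,235,115,125,5,'pics/sd2c.png')
crop('pics/w6.png',180,40,200,150,4,'pics/w6c.png')
E
```

```text
7.5 [0.4876 0.2807 0.2204] [ 6.000e-04  7.939e-01 -6.080e-01 -3.000e-04] 0.042798615584439995 [-0.87 -0.96 -0.47]
7.55 [0.4873 0.2806 0.2198] [ 1.200e-03  7.939e-01 -6.080e-01 -6.000e-04] 0.04283367056480977 [-0.25 -0.23 -0.64]
7.6 [0.4872 0.2806 0.2196] [ 0.0014  0.794  -0.608  -0.0008] 0.04262715376291455 [-0.11  0.51 -0.66]
```

View pics/sd2c.png

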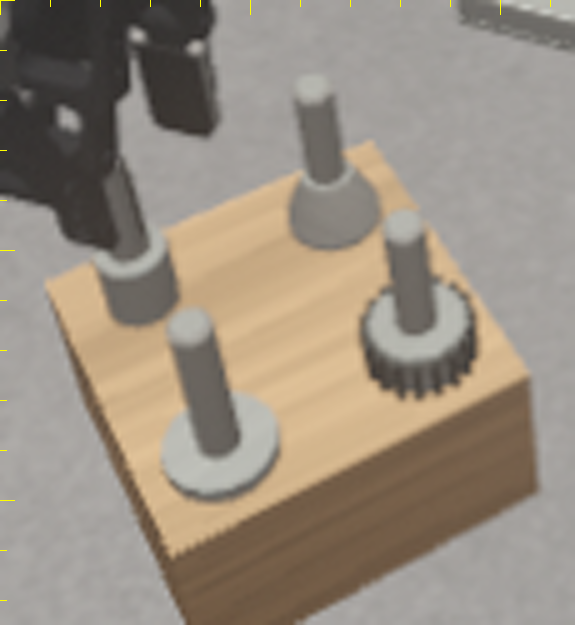

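View pics/w6.png

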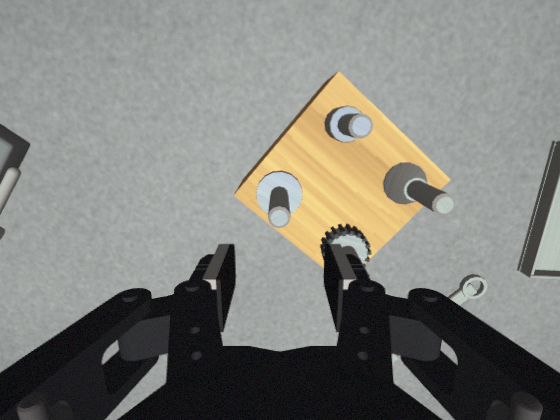

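The flanged shaft sits home (side view: disc flat on the rack at (189,324)). The fingers are clear. Moving over the gear shaft, side crop (226,280).

Request:
send_rows([
  [0.5, 0.02, 0.018, 0, 0],
  [0.5, 0.0205, 0.0175, 0, 0],
  [0.5, 0.02, 0.0165, 0, 0],
  [0.5, 0, 0, 0, 0],
  [0.5, 0, 0, 0, 0],
  [0.5, 0, 0, 0, 0],
])

```text
clock: 8.4
position: [0.4541, 0.2097, 0.221]
ee_rot: [-0.0, 0.794, -0.608, -0.0]
contact_force: [0.0, 0.2, 0.6]
width: 0.0426
```

```bash
python3 snap.py wrist pics/w7.png
python3 - <<'E'
from h import *
crop('pics/w7.png',210,110,150,140,4,'pics/w7c.png')
E
```

```text
8.4 [0.4541 0.2097 0.221 ] [-1.000e-04  7.941e-01 -6.078e-01 -1.000e-04] 0.04261962005638823 [0.01 0.18 0.61]
```

View pics/w7c.png

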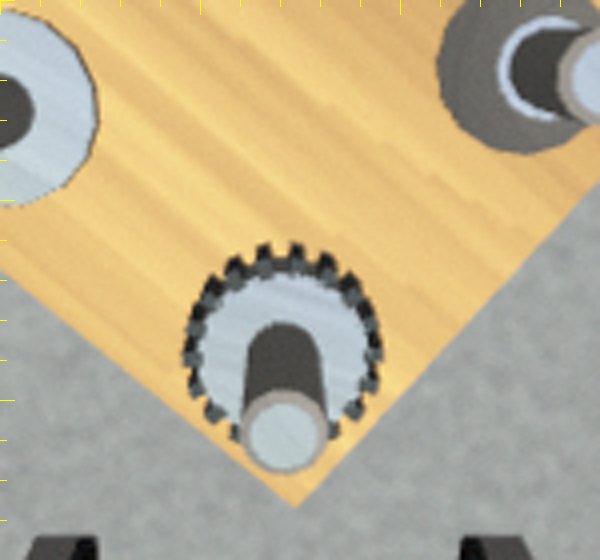

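Run:
```python
from h import *
K,d,_=cal('wrist'); c=(K,d,np.load('pics/w7.png.npy'))
f=lambda p:((p[0]+.5)/4-.5+210,(p[1]+.5)/4-.5+110)
print(atz(c,f((285,431)),.153),atz(c,f((283,349)),.098))
s=manip.get_state();print(s['position'],s['ee_rot'])
```

```text
[0.45400924 0.20840204 0.153     ] [0.45485678 0.20881283 0.098     ]
[0.45407013 0.20966994 0.22099925] [ 1.32428693e-05  7.94176948e-01 -6.07686569e-01 -8.84305211e-05]
```

Request:
send_rows([
  [0.5, 0.001, 0, 0.03, 0],
  [0.5, 0, 0, 0.03, 0],
  [0.5, 0, 0, 0.03, 0],
  [0.5, 0, 0, 0.02, 0],
  [0.5, 0, 0, 0, 0],
  [0, 0, 0, 0, 0],
  [0, 0, 0, 0, 0],
  [0, 0, 0, 0, 0],
], squeeze=60)

```text
clock: 9.45
position: [0.4548, 0.2088, 0.1124]
ee_rot: [-0.001, 0.794, -0.608, 0.0]
contact_force: [-1.1, 2.1, 3.0]
width: 0.0147
```

Request:
send_rows([
  [0, 0, 0, -0.01, 0],
  [0, 0, 0, -0.03, 0],
  [0, 0, 0, -0.04, 0],
  [0, 0, 0, -0.05, 0],
  [0, 0, 0, -0.05, 0],
  [0, 0, 0, 0, 0],
  [0, 0, 0, 0, 0],
])

```text
clock: 10.32
position: [0.4528, 0.2075, 0.2902]
ee_rot: [0.001, 0.794, -0.608, -0.001]
contact_force: [0.2, -0.0, -4.1]
width: 0.0147
```

```bash
python3 snap.py wrist pics/w8.png;python3 snap.py side pics/sd3.png
```

```text
10.325 [0.4528 0.2075 0.2902] [ 1.200e-03  7.939e-01 -6.080e-01 -6.000e-04] 0.014682990317072727 [ 0.22 -0.01 -4.11]
10.375 [0.4525 0.2074 0.2894] [ 0.0019  0.7939 -0.608  -0.0011] 0.014797820452283315 [ 0.29 -0.9  -4.17]
```

View pics/w8.png

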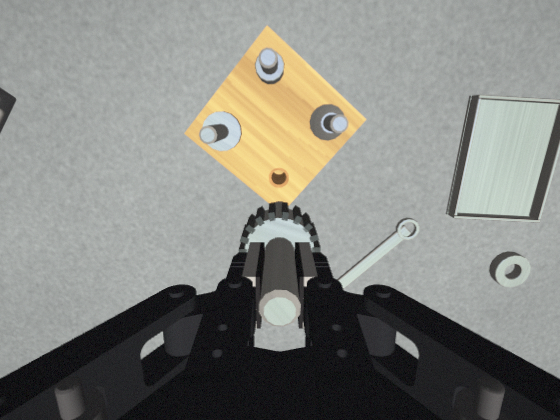

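View pics/sd3.png

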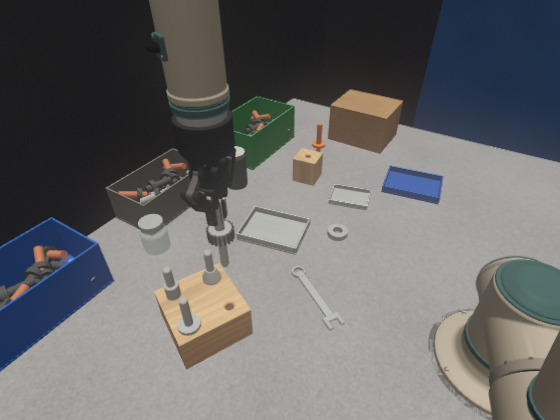

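The gear shaft is drawn and hanging upright. The commands never tilt the tool, so I'll tip the shaft in the jaws: grip lightly and lay the stem against the top edge of the fixed, now empty small block. First I'll turn the yaw so the swing is square to that block face, then travel there.

Request:
send_rows([
  [0, 0, 0, 0, 0.13],
  [0, 0, 0, 0, 0.14],
  [0, 0, 0, 0, 0.14],
  [0, 0.03, -0.01, 0, 0],
  [0, 0.05, -0.018, 0, 0],
  [0, 0.06, -0.019, 0, 0],
  [0, 0.06, -0.019, 0, 0],
  [0, 0.06, -0.019, 0, 0],
], squeeze=60)

```text
clock: 11.42
position: [0.4992, -0.062, 0.2894]
ee_rot: [-0.001, -0.654, 0.757, 0.001]
contact_force: [0.8, 0.1, -3.4]
width: 0.0148
```

Request:
send_rows([
  [0, 0.06, -0.019, 0, 0],
  [0, 0.06, -0.019, 0, 0],
  [0, 0.06, -0.019, 0, 0],
  [0, 0.05, -0.014, 0, 0],
  [0, 0.03, -0.01, 0, 0],
  [0, 0.019, -0.005, 0, 0],
  [0, 0, 0, 0, 0],
  [0, 0, 0, 0, 0],
])

```text
clock: 12.42
position: [0.544, -0.346, 0.2909]
ee_rot: [0.0, -0.654, 0.757, 0.001]
contact_force: [0.5, 0.0, -2.7]
width: 0.0147
```

```bash
python3 snap.py wrist pics/w9.png
python3 - <<'E'
from h import *
s=manip.get_state();print(s['position'],s['ee_rot'],s['qpos'].round(2))
E
```

```text
12.425 [ 0.544  -0.346   0.2909] [ 2.000e-04 -6.539e-01  7.565e-01  1.000e-03] 0.014721468239375125 [ 0.54  0.01 -2.71]
[ 0.5440461  -0.34584547  0.29127128] [ 2.01965826e-04 -6.54081345e-01  7.56423930e-01  6.25822902e-04] [-0.67  0.36  1.23  0.    1.55  1.04]
```

View pics/w9.png

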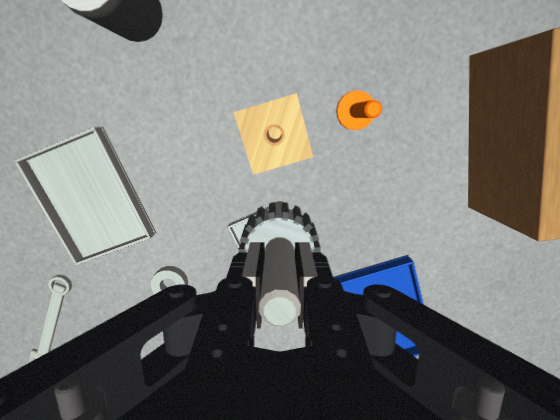

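I got the block's face angle mirrored: in the wrist view its near edge runs (255,174)–(312,157). I'll turn back 0.29 rad, then lower beside the block.

Request:
send_rows([
  [0, 0, 0, 0, -0.15],
  [0, 0, 0, 0, -0.14],
  [0, 0.0075, 0.001, 0, 0],
  [0, 0, 0, 0.03, 0],
  [0, 0, 0, 0.04, 0],
  [0, 0, 0, 0.04, 0],
  [0, 0, 0, 0.017, 0],
  [0, 0, 0, 0, 0],
])

```text
clock: 13.48
position: [0.544, -0.3547, 0.1636]
ee_rot: [0.0, 0.756, -0.655, -0.001]
contact_force: [0.5, 0.3, -3.5]
width: 0.0146
```

```bash
python3 snap.py scene pics/sc4.png; python3 snap.py side pics/sd4.png; python3 snap.py wrist pics/w10.png
python3 - <<'E'
from h import *
crop('pics/sc4.png',150,180,140,140,4,'pics/sc4c.png')
crop('pics/sd4.png',250,90,140,140,4,'pics/sd4c.png')
E
```

```text
13.475 [ 0.544  -0.3547  0.1636] [ 1.000e-04  7.559e-01 -6.547e-01 -9.000e-04] 0.014588144258126691 [ 0.46  0.29 -3.55]
13.525 [ 0.5448 -0.3554  0.1651] [ 0.000e+00  7.559e-01 -6.547e-01  6.000e-04] 0.014424220741789525 [-0.74 -0.26 -2.41]
13.575 [ 0.5453 -0.3559  0.166 ] [ 0.      0.7559 -0.6546  0.0017] 0.014581200957030428 [-0.09 -0.77 -2.78]
```

View pics/sc4c.png

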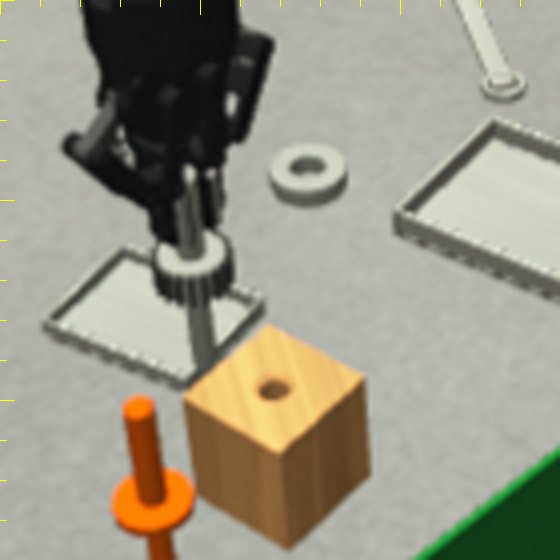

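View pics/sd4c.png

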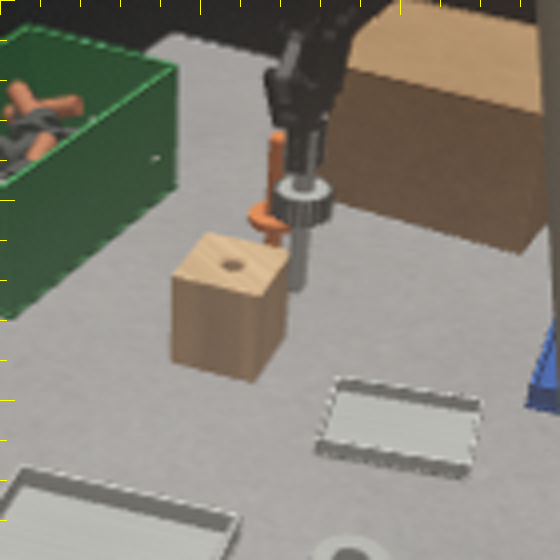

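View pics/w10.png

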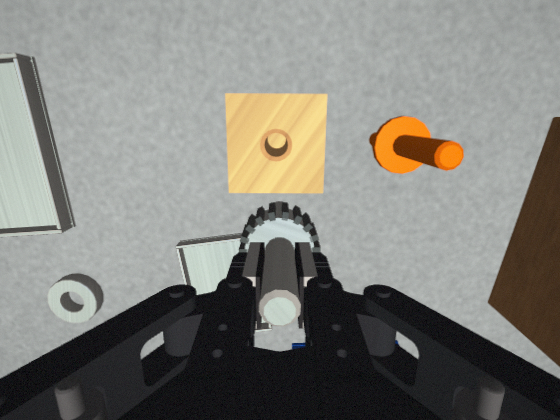

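Square to the block, with the foot just outside and about 10 mm below its top edge. Starting the tipping with a light grip.

Request:
send_rows([
  [0, 0, 0, 0, 0],
  [0, 0, -0.012, 0, 0],
  [0, 0, -0.011, 0.0005, 0],
  [0, 0, -0.011, 0.001, 0],
  [0, 0, -0.009, 0.002, 0],
  [0, 0, -0.009, 0.003, 0],
  [0, 0, -0.008, 0.004, 0],
  [0, 0, 0, 0, 0],
], squeeze=25)

```text
clock: 14.62
position: [0.6034, -0.3468, 0.1546]
ee_rot: [0.001, 0.756, -0.654, -0.0]
contact_force: [-4.2, -0.7, 3.0]
width: 0.0147
```

```bash
python3 snap.py scene pics/sc5.png; python3 snap.py side pics/sd5.png
python3 - <<'E'
from h import *
crop('pics/sc5.png',150,180,140,140,4,'pics/sc5c.png')
crop('pics/sd5.png',250,90,140,140,4,'pics/sd5c.png')
E
```

```text
14.625 [ 0.6034 -0.3468  0.1546] [ 1.000e-03  7.563e-01 -6.542e-01 -2.000e-04] 0.01473953957843465 [-4.23 -0.71  2.97]
14.675 [ 0.6034 -0.3468  0.1546] [ 8.000e-04  7.563e-01 -6.543e-01 -1.000e-04] 0.01437547855714573 [-4.07 -0.28  4.24]
```

View pics/sc5c.png

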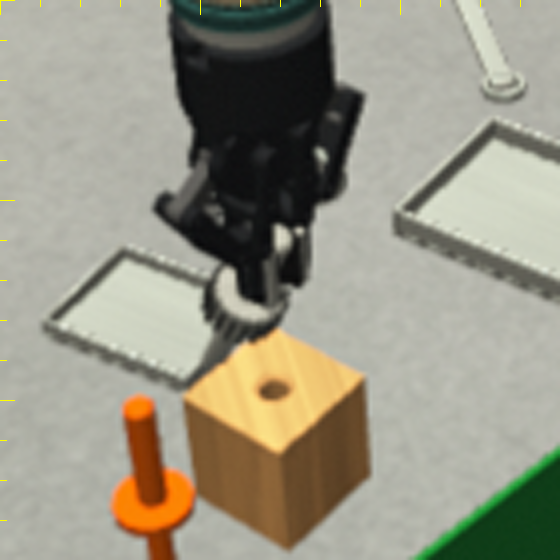

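View pics/sd5c.png

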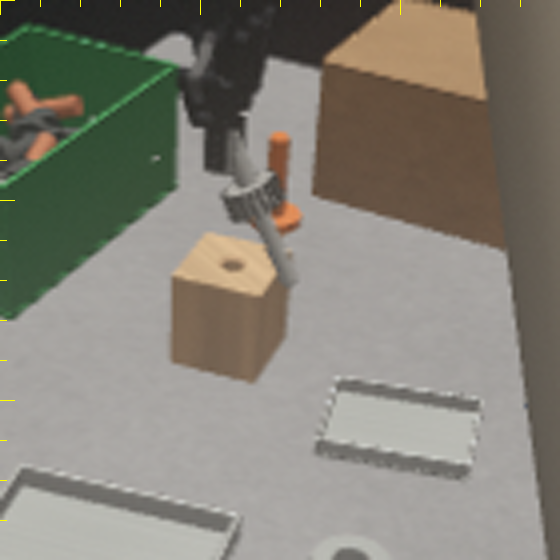

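It is pivoting as planned, now about 30°. Continuing to about 47°, then gripping hard and lifting.

Request:
send_rows([
  [0, 0, -0.008, 0.0045, 0],
  [0, 0, -0.007, 0.005, 0],
  [0, 0, -0.007, 0.005, 0],
  [0, 0, -0.005, 0.004, 0],
  [0, 0, 0, 0, 0],
], squeeze=25)

```text
clock: 15.35
position: [0.6313, -0.3425, 0.1349]
ee_rot: [-0.0, 0.756, -0.654, 0.0]
contact_force: [-1.2, -0.1, 3.1]
width: 0.0148
```

Request:
send_rows([
  [0, 0, 0, 0, 0],
  [0, 0, 0, 0, 0],
  [0, 0, 0, -0.01, 0],
  [0, 0, 0, -0.03, 0],
  [0, 0, 0, -0.04, 0],
  [0, 0, 0, -0.03, 0],
  [0, 0, 0, 0, 0],
  [0, 0, 0, 0, 0],
], squeeze=110)

```text
clock: 16.35
position: [0.6301, -0.3419, 0.2436]
ee_rot: [-0.0, 0.756, -0.654, -0.001]
contact_force: [-0.2, -0.8, -3.8]
width: 0.0136
```

```bash
python3 snap.py scene pics/sc6.png; python3 snap.py side pics/sd6.png
python3 - <<'E'
from h import *
crop('pics/sc6.png',150,130,140,140,4,'pics/sc6c.png')
crop('pics/sd6.png',230,50,140,140,4,'pics/sd6c.png')
E
```

```text
16.35 [ 0.6301 -0.3419  0.2436] [-3.000e-04  7.561e-01 -6.544e-01 -1.100e-03] 0.013604678988604886 [-0.2  -0.81 -3.78]
16.4 [ 0.6298 -0.3419  0.2429] [-1.000e-04  7.561e-01 -6.545e-01 -1.800e-03] 0.014096455339395566 [ 0.3  -0.44 -3.51]
```

View pics/sc6c.png

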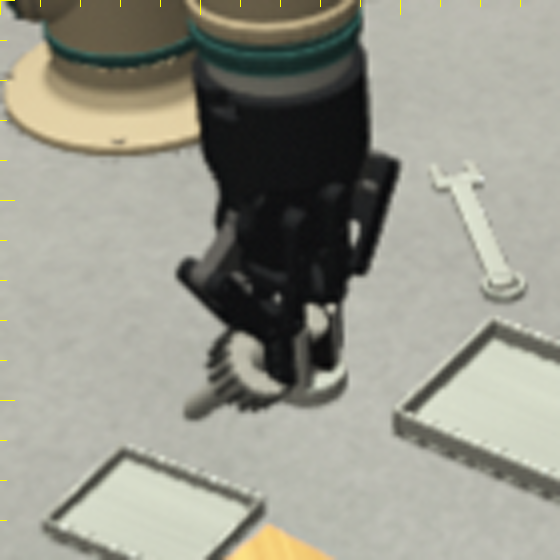

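View pics/sd6c.png

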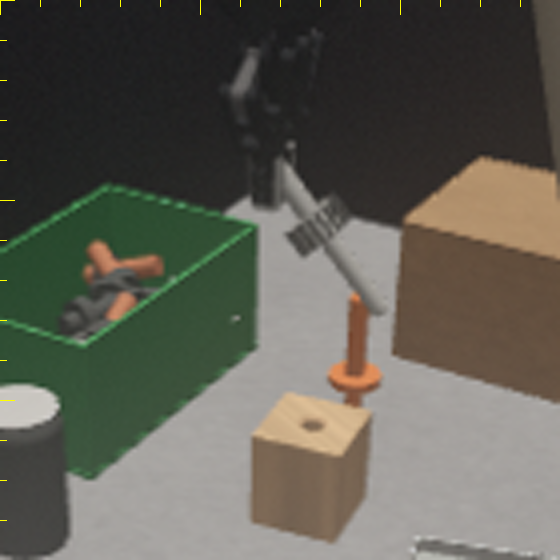

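Request:
send_rows([
  [0, -0.02, 0.001, 0, 0],
  [0, -0.04, 0.002, 0, 0],
  [0, -0.05, 0.003, 0, 0],
  [0, -0.05, 0.003, 0, 0],
  [0, -0.05, 0.003, 0, 0],
  [0, -0.04, 0.002, 0, 0],
  [0, -0.022, 0.001, 0, 0],
  [0, 0, 0, 0, 0],
])

```text
clock: 17.45
position: [0.576, -0.074, 0.2453]
ee_rot: [0.0, 0.757, -0.654, -0.0]
contact_force: [-0.4, -1.0, -4.2]
width: 0.0138
```

Request:
send_rows([
  [0, 0, 0, 0, 0],
  [0, 0, 0, 0, 0],
  [0, 0, 0, 0, 0],
  [0, 0, 0, 0, 0],
  [0, 0, 0, 0, 0],
  [0, 0, 0, 0, 0],
  [0, 0, 0, 0, 0],
  [0, 0, 0, 0, 0],
])

```text
clock: 18.45
position: [0.5766, -0.0756, 0.2453]
ee_rot: [0.0, 0.756, -0.654, 0.0]
contact_force: [-0.0, 0.2, -2.9]
width: 0.0139
```

```bash
python3 snap.py scene pics/sc7.png; python3 snap.py side pics/sd7.png; python3 snap.py wrist pics/w12.png
python3 - <<'E'
from h import *
crop('pics/sc7.png',200,120,140,140,4,'pics/sc7c.png')
crop('pics/sd7.png',200,120,140,140,4,'pics/sd7c.png')
crop('pics/sd7.png',140,220,115,125,4,'pics/sd7d.png')
E
```

```text
18.45 [ 0.5766 -0.0756  0.2453] [ 0.000e+00  7.561e-01 -6.544e-01  1.000e-04] 0.013850026386778444 [-0.04  0.23 -2.87]
18.5 [ 0.5765 -0.0755  0.2453] [ 0.000e+00  7.561e-01 -6.544e-01  1.000e-04] 0.013446159209260528 [-0.37 -0.47 -3.49]
18.55 [ 0.5765 -0.0755  0.2453] [ 0.      0.7561 -0.6544  0.    ] 0.01396471952658463 [ 0.09 -0.15 -3.3 ]
```

View pics/sc7c.png

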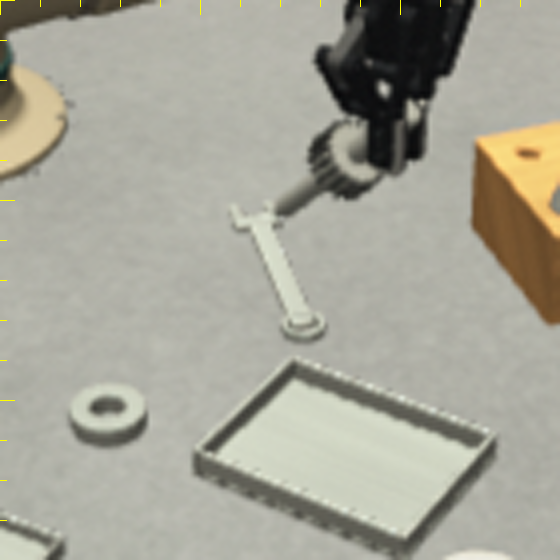

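View pics/sd7c.png

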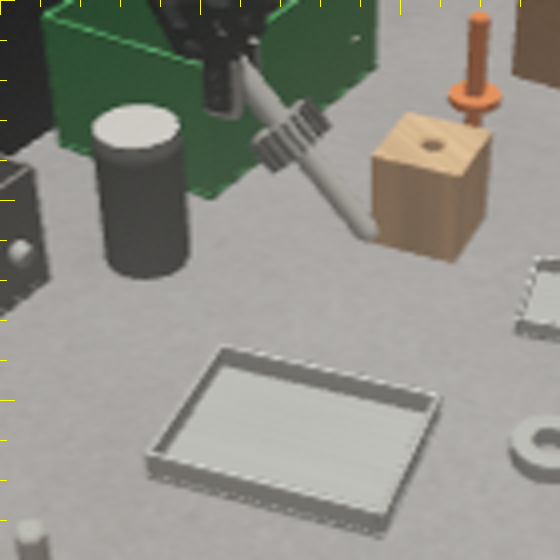

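View pics/sd7d.png

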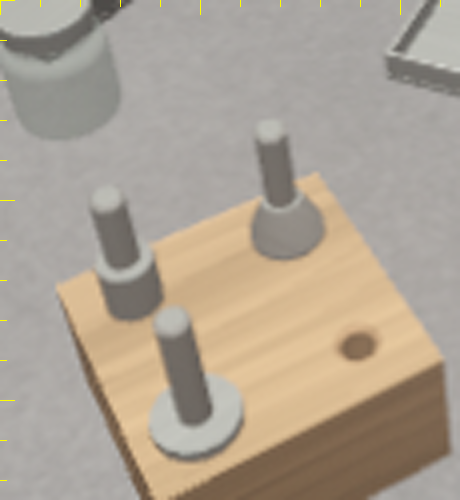

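View pics/w12.png

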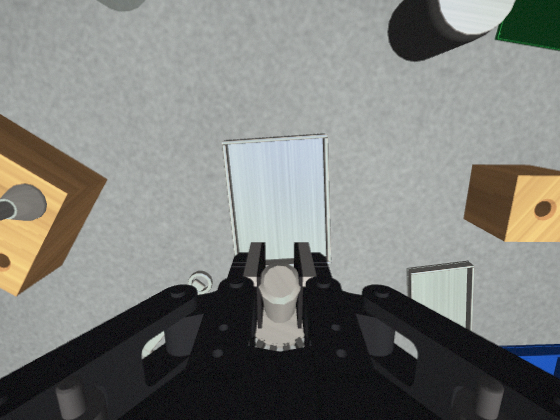

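Measuring tilt, foot height and offset from the tray, with the flange check.

Run:
```python
from h import *
sc,sd=cal('scene'),cal('side')
f=lambda p,o:np.array([(p[0]+.5)/4-.5+o[0],(p[1]+.5)/4-.5+o[1]])
foot=tri([(sc,f((281,210),(200,120))),(sd,f((371,232),(200,120)))])
s=manip.get_state();G=s['position']+[0,0,.019]
ax=G-foot;L=np.linalg.norm(ax);mid=foot+ax/L*.07
# tray centre: outer rim corners at z .022
A=np.mean([atz(sc,f(p,(200,120)),.022) for p in [(296,360),(496,437),(407,543),(195,453)]],axis=0)
B=np.mean([atz(sd,f(p,(200,120)),.022) for p in [(224,350),(441,398),(382,523),(150,456)]],axis=0)
print('foot',foot,'L',L,'tilt',np.degrees(np.arccos(ax[2]/L)),'mid',mid,'tray',A,B)
print('offset',np.linalg.norm(mid[:2]-((A+B)/2)[:2]))
# flange stub top in side, expect hole xy & z .153
print('flange top',atz(sd,f((173,321),(140,220)),.153), 'disc',atz(sd,f((197,414),(140,220)),.086))
print(s['qd'].round(4),s['clock'])
```

```text
foot [ 0.49296619 -0.08750587  0.1809702 ] L 0.1186496872108373 tilt 45.37621478830105 mid [ 0.54228569 -0.08045174  0.2301416 ] tray [ 0.54686821 -0.08294363  0.022     ] [ 0.53563225 -0.07319123  0.022     ]
offset 0.0025994424533651037
flange top [0.48337125 0.28314121 0.153     ] disc [0.4841802  0.28286089 0.086     ]
[-0.0023 -0.0003  0.0002  0.     -0.0015 -0.0007] 18.6
```

Run:
```python
from rig import manip
print(manip.sign_off()); s=manip.get_state(); print(s['clock'],s['position'],s['width'])
```

```text
the job is handed in; nothing more can be done
None
the job is handed in; nothing more can be done
```

The job is handed in at about 18.6 s. The flanged shaft is in the empty rack hole and released. The geared shaft is held tipped over the large steel tray.

- **How it was tipped:** the move commands never tilt the tool, so I gripped the geared shaft lightly and leaned its stem on the top edge of the fixed, empty small block until it swung over. I then gripped it at 110 N and carried it to the tray.
- **Geared shaft, last check:** tilt is about 45° with the foot down. The foot is about 181 mm above the table, clear of the rack block. Its middle is about 3 mm (level) from the tray's middle, and the arm is still.
- **Flanged shaft, last check:** its disc sits flat on the rack, about 1 mm from the hole centre in the same camera, and the shaft is upright.
- **Bystanders:** the rack shafts and the other things I could see look unmoved.
- **What disagreed:**
    - The scene and side cameras differed by up to about 5 mm on the hole position and about 15 mm on the tray centre, so I used averages and same-camera comparisons.
    - I first turned the wrist the wrong way for the block's face; the wrist picture showed it and I corrected before touching anything.

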